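# Invert a washed leg sleeve onto its drying peg

## Task

The loose square steel chair-leg sleeve has just been washed and stands mouth up on the bench: turn it upside down and put it on the empty drying peg, pressed fully home past the peg's sprung rollers so that its rim sits flat on the stand's base plate, as on the stand that is already filled. The peg is clamped somewhere along the slot of its base and has to be found by touch or by eye. Leave the wrench, screw tray and drill where they are.

Things in the scene. Friction and masses are not known exactly. Their poses are not given: they have to be found in the camera images.
- sleeve: Loose leg sleeve: square steel tube, outside 42 x 42 mm, 90 mm long, wall 3 mm (inside 36 x 36, 86 mm deep), one end closed; 0.28 to 0.44 kg. Origin: centre of the closed end's outer face; z runs along the tube to the open mouth; x, y square to the sides. Starts upright, mouth up. A push near the top of a side tips it over; it then lies flat without rolling.
- sleeve_mouth (a point): Centre of the sleeve's open mouth, in the plane of the rim, 90 mm along z from sleeve; same axes.
- stand: Empty drying stand, fixed to the bench: dark steel base plate 100 mm (x) by 130 mm (y), 10 mm thick, with one upright square peg. Origin: centre of the plate's underside; z up; x, y square to the plate and to the peg's faces. A sleeve that is home rests with its rim on the plate, 10 mm above the bench, and its closed end is 100 mm above the bench.
- slot (a point): Centre of the plate's top. The aluminium peg, 30 x 30 mm, square for 75 mm, then a 10 mm high cone (tip 16 mm across, 95 mm above the bench), is clamped anywhere from -12 to +12 mm along y from here, at x = 0. This offset is NOT reported: find it by touching its two y faces lightly, or by camera. It bears 60 N sideways. The sleeve's sides must be within 10 degrees of its.
- rollers (a point): Level of the two sprung black rollers on the peg's x faces (43 mm above the bench, 16 mm diameter, along y; listed at y = 0, they move with the peg). Each bulges to 19 mm from the peg's axis, 1 mm past the sleeve's inside. A sleeve let down comes to rest on them, rim about 45 mm above the bench, and must be pushed past with about 8 to 18 N, then less, down to the plate.
- full_stand: An identical stand, fixed, that already carries a sleeve, upside down and home (top 100 mm above the bench). Origin: centre of the plate's underside. Not to be used.
- wrench: Bystander: open-ended steel wrench, 170 mm long, lying flat. Origin: under its middle.
- screw_tray: Bystander: small blue open plastic tray 90 x 120 x 35 mm. Origin: centre of its underside.
- drill: Bystander: orange and black cordless drill lying on its side, about 230 x 200 x 55 mm. Origin: on the bench under its motor housing.
Not all that is in view belongs to the job. What is shaped like the stand but white is not meant. Of the things that look like the sleeve, the larger one is meant.

How it is judged:
By the outcome, as a careful person would: the job done as asked, in the order asked, and still so for the second after the job is handed in, with the robot touching nothing.
It also fails if it takes over 72 s, if anything falls off the work surface, if the arm or the gripper's body presses on something with over 40 N, if the wrist force passes 120 N, or if a joint passes its speed limit or range.

## Robot

A 6-joint arm with a two-finger parallel gripper is mounted at the origin on the work surface. World frame = base frame: x ahead of the robot, y to its left, z up, the work surface at z = 0. Lengths are in m, angles in rad, forces in N, time in s.
With the tool pointing down it reaches from about 0.25 to 0.775 m from the base axis. Payload 4 kg.
Tool frame: the origin (TCP) lies at the very end of the fingers, on their centre line; the grasp point (between the pads) lies 19 mm behind it; z points along the fingers, y is the line along which they close (so a half turn about z gives the same grasp; the last joint's range is limited). The gripper opens to 94 mm and grips with 3 to 60 N. Pads are 16 mm wide; open, the fingers measure 119 mm over their backs; the gripper's body (75 mm by 177 mm) begins 78 mm behind the grasp point.
Start: joints at [-1.256, 0.087, 1.371, -0, 1.684, -0.103], TCP at [0.223, -0.503, 0.206] pointing down, gripper open.
Joint ranges: [-3.1, 3.1], [-0.76, 2.03], [0.27, 2.55], [-1.08, 4.22], [0.17, 2.65], [-2.57, 2.57]. Speed limits (rad/s): [2.79, 2.79, 3.14, 3.14, 3.14, 3.14].

## Interface

Orientations are given as [roll, pitch, yaw] about the fixed x, y, z axes, in that order (R = Rz(yaw) Ry(pitch) Rx(roll)).
In Python, from bench import robot gives the robot as it stands. The module is installed in compiled form; this text tells all that it offers.
- The arm moves only by the tool move_arm, never from a script. Its argument "deltas" is one flat list of numbers, 7 for each row, row after row: the turn, a rotation vector about the tool's x, y, z in rad, then the shift along the tool's x, y, z in cm, then the closure, from -1 (fully open) to 1 (shut). A call has 1 to 8 rows; each row is the pose to reach, as a shift and turn from the pose commanded when the call began, along the tool's axes at that moment; what a row does not reach only later rows make up. A row lasts 1/10 s, in which the tool goes at most 50 mm and 8.59 degrees, less where a joint would pass 70% of its speed; a pose out of reach is approached as far as the arm can. A call with a gripper value outside its range is refused whole. The fingers move at their own pace and stop on an object; the grip force is fixed at half the most. Time passes only in rows, so rows that repeat a pose let the fingers close. It gives the time, the measured TCP pose, the force, the opening and the grip force at its end, in the units of the state.
- robot.get_obs(): the state, without advancing time (a new reading comes with each control period).
- robot.snapshot(name): name is "scene" or "top" or "wrist"; returns a dict with "image" (400x640x3 uint8, red, green, blue), "depth" (400x640 float32, m along the optical axis (not along the pixel's ray), 0 where there is no reading), "fov_y" (degrees; the focal length in pixels is half the picture's height over the tangent of half this angle, whatever the lens; pixels are square), "cx", "cy" (the principal point, pixels), "origin" and "orientation" of the camera in the world; the wrist camera has in their place "T_tool_cam" (4x4, takes a point from camera to tool coordinates, whose origin is the TCP and whose axes are the flange's). Camera axes: x right, y up, looking along -z (the intrinsics and any distortion apply to the point x, -y, -z); pixel columns grow to the right and rows downward; lengths in m; the calibration is good to about 2 mm. The wrist camera is an equidistant fisheye: a pixel r from the principal point sees the ray r / f radians off the axis. A picture is of the moment at which its call begins: read the wrist's pose just before it.
- robot.close_job(): hands the job in; it is judged then, once.
The state is a dict: "time": time; "joint_positions": joint angles; "qvel": joint speeds; "joint_torque": joint torques, N m; "tool_pos": TCP position; "ee_rot": TCP orientation; "wrist_force": force on the tool from outside, world axes, zero at the start; "wrist_torque": the same for the moment, N m; "width": finger opening in m; "finger_force": force on a finger pad.
Only numpy, scipy, OpenCV 4.12 (cv2) and the standard library are available. Lean on these libraries where they do the work, as an engineer would, in place of code of your own. Each camera call takes 0.05 s, during which the arm holds its last target. There are 200 camera calls.

## Working session

There is one attempt and no reset: what is moved stays moved. The work goes in short steps, Python scripts to look and compute and a tool call to move; the robot and the scene stay as the last step left them, time stands still between calls to the robot, and variables do not carry over. Pictures are saved under pics/ and viewed, at most 10 in all, crops included, and the job is handed in when it is done.

Besides the shell and the picture viewer there is one more tool, called after "Call:" in YAML: its name, and indented under it one key for each argument. move_arm: Moves the arm, as the interface text tells. Its arguments: {"type":"object","properties":{"deltas":{"type":"array","items":{"type":"number"}}},"required":["deltas"]}

```bash
mkdir -p pics
cat > h.py <<'E'
import numpy as np, cv2
from scipy.spatial.transform import Rotation as R
from bench import robot
def rot(o):
    o=np.array(o,float)
    if o.shape==(3,3): return o
    return R.from_euler('xyz',o).as_matrix() if o.size==3 else R.from_quat(o).as_matrix()
def cloud(s):
    h,w=s['depth'].shape; f=h/2/np.tan(np.radians(s['fov_y'])/2)
    v,u=np.mgrid[:h,:w]; d=s['depth']
    p=np.stack([(u-s['cx'])/f*d,-(v-s['cy'])/f*d,-d],-1)
    P=p@rot(s['orientation']).T+np.array(s['origin']); P[d==0]=np.nan
    return P
def save(n,im): cv2.imwrite('pics/'+n,cv2.cvtColor(im,cv2.COLOR_RGB2BGR))
E
python3 - <<'E'
from h import *
for n in('scene','top'):
    s=robot.snapshot(n); print(n,{k:v for k,v in s.items() if k not in('image','depth')})
    save(n+'.png',s['image']); np.save(n+'.npy',cloud(s)); cv2.imwrite(n+'_raw.png',s['image'][:,:,::-1])
print(robot.get_obs())
E
```

```text
scene {'fov_y': 49.70506055972037, 'cx': 322.7944071499601, 'cy': 203.01526473867793, 'origin': array([ 0.92150349, -0.48463153,  1.06338392]), 'orientation': array([6.28391329e-01, 5.56265025e-04, 5.17380228e-01])}
top {'fov_y': 52.676934271558466, 'cx': 311.8421488492499, 'cy': 194.06435950091043, 'origin': array([0.33696939, 0.14467592, 1.07519064]), 'orientation': array([ 2.34500873e-01,  1.24569404e-03, -1.57180688e+00])}
{'time': 0.1, 'joint_positions': array([-1.25609750e+00,  8.79025285e-02,  1.37209826e+00,  1.04422838e-05,
        1.68357885e+00, -1.03114051e-01]), 'qvel': array([ 0.00042432, -0.00192702, -0.00195689,  0.00060967, -0.00054889,
        0.0015005 ]), 'joint_torque': array([ 2.44968629e-03, -3.41252840e+01, -3.03301191e+01,  7.19933328e-02,
        3.04898189e-02, -8.86861085e-05]), 'tool_pos': array([ 0.22301002, -0.50222669,  0.20441196]), 'ee_rot': array([-3.13961729e+00, -2.14846319e-04,  4.17813830e-01]), 'wrist_force': array([-0.5331311 , -0.17697214, -0.64294273]), 'wrist_torque': array([0.0582459 , 0.013505  , 0.01508882]), 'finger_force': 0.0, 'width': 0.09414011790890792}
```

View pics/scene.png

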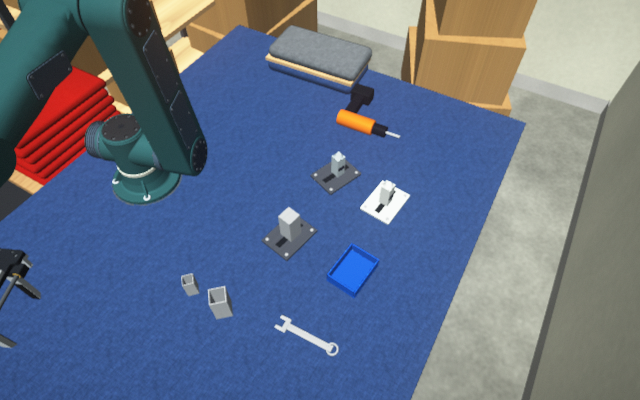

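View pics/top.png

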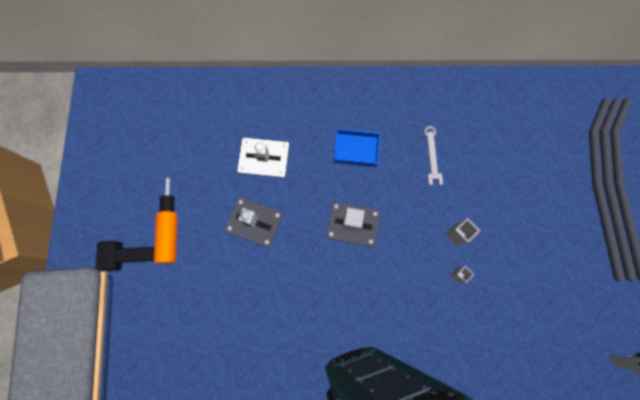

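The scene view shows two sleeve-like tubes, the larger at (220,302) and the smaller at (190,284). There are three stands: dark and empty at (336,172), dark and filled at (289,232), white at (386,200). The larger tube and the dark empty stand fit the description. I'll confirm both in one crop and measure them.

Run:
```python
from h import *
im=cv2.imread('scene_raw.png')
a=cv2.resize(im[260:335,165:265],(600,450)[:2] and (400,300),interpolation=cv2.INTER_CUBIC)
b=cv2.resize(im[135:210,300:400],(400,300),interpolation=cv2.INTER_CUBIC)
t=cv2.imread('top_raw.png')
c=cv2.resize(t[190:290,430:530],(300,300),interpolation=cv2.INTER_CUBIC)
d=cv2.resize(t[180:260,210:300],(338,300),interpolation=cv2.INTER_CUBIC)
cv2.imwrite('pics/crop.png',np.vstack([np.hstack([a,b]),np.hstack([c,np.zeros((300,162,3),np.uint8),d])]))
for n,(bs) in (('scene',[(195,245,275,330),(178,200,265,300),(305,365,145,200),(260,320,200,262)]),('top',[(440,490,210,250),(448,480,258,290),(220,290,192,252),(322,385,195,252)])):
    P=np.load(n+'.npy')
    for u0,u1,v0,v1 in bs:
        Q=P[v0:v1,u0:u1].reshape(-1,3); Q=Q[~np.isnan(Q[:,0])]
        tab=np.percentile(Q[:,2],20); z=Q[:,2]
        # highest layer
        print(n,(u0,v0),'zmed low %.4f max %.4f'%(tab,np.percentile(z,99.7)))
        for lo,hi in((.007,.014),(.03,.075),(.08,.086),(.086,.096),(.096,.11)):
            q=Q[(z>lo)&(z<hi)]
            if len(q)>8:
                r=cv2.minAreaRect(q[:,:2].astype(np.float32)*1000); print('  ',lo,hi,len(q),np.round(r[0],1),np.round(r[1],1),round(r[2],1))
```

```text
scene (195, 275) zmed low -0.0026 max 0.0915
   0.007 0.014 35 [ 447.9 -239.1] [128.4  56.1] 3.5
   0.03 0.075 309 [ 449.8 -222.9] [ 56.  131.7] 68.8
   0.08 0.086 52 [ 484.3 -236.4] [42.8 44.4] 39.9
   0.086 0.096 93 [ 484.8 -236.5] [42.2 43.6] 41.2
scene (178, 265) zmed low -0.0025 max 0.0633
   0.007 0.014 19 [ 384.1 -231.5] [25.9 31. ] 28.6
   0.03 0.075 186 [ 378.8 -231.8] [30.6 32. ] 45.2
scene (305, 145) zmed low -0.0034 max 0.0939
   0.007 0.014 515 [520.8 299.1] [129.8 100.8] 69.3
   0.03 0.075 135 [526.1 299.1] [41.7 24.6] 23.3
   0.08 0.086 34 [521.3 307.1] [33.5 30.7] 62.7
   0.086 0.096 45 [522.7 305. ] [21.9 25.1] 85.7
scene (260, 200) zmed low -0.0027 max 0.1013
   0.007 0.014 689 [514.2  34.5] [130.5 100.3] 78.9
   0.03 0.075 187 [522.4  29.2] [59.3 31.7] 34.4
   0.08 0.086 30 [522.3  28.5] [57.6 31.1] 34.0
   0.086 0.096 55 [513.8  41.3] [42.9 45.5] 81.8
   0.096 0.11 197 [514.2  40.8] [43.3 41.9] 80.2
top (440, 210) zmed low -0.0004 max 0.0929
   0.007 0.014 32 [ 468.5 -258.1] [101.8  51.1] 64.1
   0.03 0.075 242 [ 480.5 -233.7] [42.  42.5] 42.8
   0.08 0.086 43 [ 481.  -233.7] [40.4 41.9] 42.2
   0.086 0.096 110 [ 480.8 -234.1] [41.9 42.9] 42.0
top (448, 258) zmed low -0.0003 max 0.0646
   0.007 0.014 23 [ 375.5 -229.8] [29.2 28.7] 44.0
   0.03 0.075 172 [ 376. -230.] [29.6 31. ] 46.3
top (220, 192) zmed low -0.0004 max 0.0963
   0.007 0.014 1425 [515.4 302.9] [129.9  99.9] 69.3
   0.03 0.075 70 [508.4 305.5] [20.4 40.7] 25.5
   0.08 0.086 33 [518.1 310.7] [30.5 29.8] 71.6
   0.086 0.096 104 [517.4 309.8] [28.1 29. ] 69.6
   0.096 0.11 14 [520.4 309. ] [ 9.9 17.1] 0.9
top (322, 195) zmed low 0.0001 max 0.1036
   0.007 0.014 1304 [508.9  37.4] [129.9 100.3] 78.8
   0.03 0.075 62 [502.3  55.7] [59.1 29. ] 33.4
   0.08 0.086 9 [504.4  55.4] [54.2 22.2] 31.4
   0.086 0.096 20 [507.4  44.3] [40.9 36. ] 79.5
   0.096 0.11 291 [510.4  43.3] [42.2 41.9] 78.2
```

View pics/crop.png

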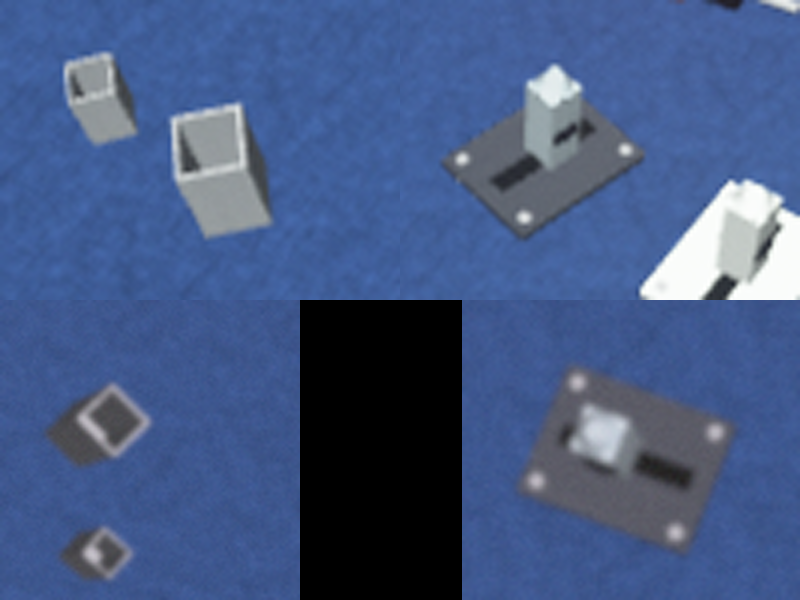

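The crop confirms it: the larger tube is clearly wider and taller than its neighbour, and the dark stand has a bare coned peg. The sleeve is near (0.482,-0.235) with its sides at about 42°, the stand is near (0.518,0.301) with its y axis at about 69.3°, and the peg is about 8 mm along +y.

My plan is to tip the sleeve, grip it from above, turn the tool horizontal, place the sleeve, then press it home.

```bash
cat >> h.py <<'E'
def Rdown(deg):  # tool z down, tool x at world angle deg
    a=np.radians(deg); x=np.array([np.cos(a),np.sin(a),0]); z=np.array([0,0,-1.]); return np.stack([x,np.cross(z,x),z],1)
def delta(p,Rt,o=None):
    o=o or robot.get_obs(); R0=rot(o['ee_rot'])
    rv=R.from_matrix(R0.T@Rt).as_rotvec(); sh=R0.T@(np.array(p)-o['tool_pos'])*100
    print('rv',rv.round(3),'|deg|',np.degrees(np.linalg.norm(rv)).round(1),'shift_cm',sh.round(2)); return rv,sh
E
python3 - <<'E'
from h import *
delta([.5255,-.284,.12],Rdown(131.5))
E
```

```text
rv [-1.000e-03 -2.000e-03 -1.877e+00] |deg| 107.6 shift_cm [36.5  -7.65  8.46]
```

Call:
move_arm:
  deltas: [0,0,-0.125,2.5,-0.5,0,1,0,0,-0.25,5,-1,0,1,0,0,-0.375,7.5,-1.5,0,1,0,0,-0.5,10,-2,0,1,0,0,-0.625,12.5,-2.5,0,1,0,0,-0.75,15,-3,0,1,0,0,-0.875,17.5,-3.5,0,1,0,0,-1.0,20,-4,0,1]

```text
time: 0.9
tool_pos: [0.3903, -0.3841, 0.2048]
ee_rot: [-3.141, -0.001, 1.423]
wrist_force: [-0.6, -0.2, 0.5]
width: 0.0333
finger_force: 0.0
```

Run:
```python
from h import *
o=robot.get_obs();print(o['time'],o['joint_positions'].round(3),o['tool_pos'],o['ee_rot'])
delta([.5255,-.284,.12],Rdown(131.5))
```

```text
0.9 [-0.881  0.083  1.377 -0.     1.683 -0.733] [ 0.39032589 -0.38406726  0.20484579] [-3.14076279e+00 -7.13077956e-04  1.42294290e+00]
rv [-0.    -0.001 -0.872] |deg| 50.0 shift_cm [11.88 11.9   8.48]
```

Call:
move_arm:
  deltas: [0,0,-0.125,2,2,0,1,0,0,-0.25,4,4,1,1,0,0,-0.375,6,6,3,1,0,0,-0.5,8,8,5,1,0,0,-0.625,10,10,7,1,0,0,-0.75,11.9,11.9,9,1,0,0,-0.872,11.9,11.9,11,1,0,0,-0.872,11.9,11.9,13,1]

```text
time: 1.7
tool_pos: [0.5258, -0.2844, 0.0738]
ee_rot: [-3.141, -0.001, 2.294]
wrist_force: [0.1, -0.6, 1.0]
width: 0.0004
finger_force: 0.0
```

Run:
```python
from h import *
o=robot.get_obs();print(o['time'],o['joint_positions'].round(4),o['tool_pos'],o['ee_rot'],o['width'])
delta([.5255,-.284,.07],Rdown(131.5))
```

```text
1.7 [-5.9060e-01  2.5310e-01  1.4440e+00 -1.0000e-04  1.4459e+00 -1.3135e+00] [ 0.52577956 -0.28439976  0.07382336] [-3.14112410e+00 -1.30069575e-03  2.29367193e+00] 0.0003661201842030678
rv [-0.    -0.001 -0.001] |deg| 0.1 shift_cm [0.05 0.01 0.38]
```

Call:
move_arm:
  deltas: [0,0,0,1.5,0,0.2,1,0,0,0,3,0,0.2,1,0,0,0,4,0,0.2,1,0,0,0,5,0,0.2,1,0,0,0,6,0,0.2,1,0,0,0,7,0,0.2,1,0,0,0,8,0,0.2,1,0,0,0,9,0,0.2,1]

```text
time: 2.5
tool_pos: [0.4653, -0.2169, 0.0731]
ee_rot: [-3.141, -0.001, 2.29]
wrist_force: [-0.1, -0.5, 0.5]
width: 0.0005
finger_force: 0.0
```

Call:
move_arm:
  deltas: [0,0,0,0.5,0,-1,1,0,0,0,0.5,0,-4,0,0,0,0,0,0,-8,-0.5,0,0,0,-1,0,-11,-1,0,0,0,-2,0,-14,-1,0,0,0,-2,0,-17,-1]

```text
time: 3.1
tool_pos: [0.4796, -0.2334, 0.2454]
ee_rot: [3.142, 0.001, 2.289]
wrist_force: [1.6, -0.9, -0.1]
width: 0.037
finger_force: 0.0
```

Run:
```python
from h import *
o=robot.get_obs();print(o['time'],o['joint_positions'].round(4),o['tool_pos'],o['ee_rot'],o['width'])
ims=[]
for n in('scene','top'):
    s=robot.snapshot(n); P=cloud(s); np.save(n+'2.npy',P); ims.append(s['image'])
    u0,u1,v0,v1=(150,270,230,340) if n=='scene' else (390,510,190,310)
    Q=P[v0:v1,u0:u1].reshape(-1,3)
    for lo,hi in((.037,.05),(.057,.07),(.08,.1)):
        q=Q[(Q[:,2]>lo)&(Q[:,2]<hi)]
        if len(q)>8:
            r=cv2.minAreaRect(q[:,:2].astype(np.float32)*1000); print(n,lo,len(q),np.round(r[0],1),np.round(r[1],1),round(r[2],1))
save('p2.png',np.hstack([cv2.resize(ims[0][200:350,120:320],(400,300)),cv2.resize(ims[1][150:300,350:550],(400,300))]))
```

```text
3.1 [-5.5900e-01  4.5000e-02  1.3371e+00 -3.0000e-04  1.7584e+00 -1.2775e+00] [ 0.4796318  -0.23337183  0.24535866] [3.14151387e+00 1.12926015e-03 2.28927180e+00] 0.03699844295111023
scene 0.037 566 [ 415.1 -210. ] [109.5  93.7] 41.7
scene 0.057 55 [ 378.9 -231.9] [30.7 32.4] 50.3
top 0.037 643 [ 410.9 -207.7] [110.   90.7] 42.2
top 0.057 62 [ 375.3 -229.8] [30.  29.9] 46.4
```

View pics/p2.png

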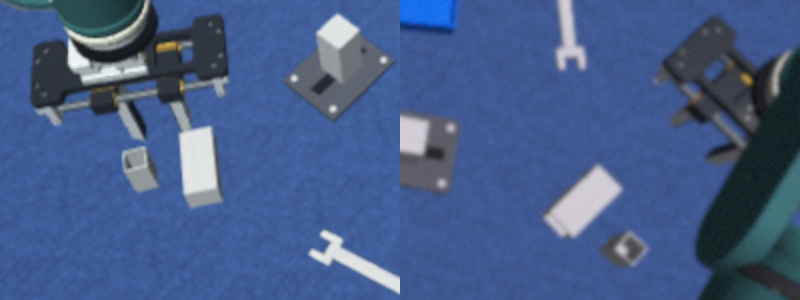

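The sleeve now lies flat, mouth toward about 131°, at roughly (441,251) in the top view and clear of the small one. Next I'll measure its pose and fit the arm's kinematics.

```bash
cat > kin.py <<'E'
import numpy as np
from scipy.optimize import least_squares
from scipy.spatial.transform import Rotation as R
# poses tool-down: q, tcp
D=[([-1.2560975,.0879025,1.37209826,0,1.68357885,-.10311],[.22301,-.502227,.204412]),
([-.881,.083,1.377,0,1.683,-.733],[.390326,-.384067,.204846]),
([-.5906,.2531,1.444,0,1.4459,-1.3135],[.52577956,-.28439976,.07382336]),
([-.559,.045,1.3371,0,1.7584,-1.2775],[.4796318,-.23337183,.24535866])]
def fk(q,p,s4=1):
    r0,z0,L1,e,L2,T=p
    Rz=lambda a:R.from_euler('z',a).as_matrix(); Ry=lambda a:R.from_euler('y',a).as_matrix()
    A=Rz(q[0]); x=A@[r0,0,z0]; A=A@Ry(q[1]); x=x+A@[0,0,L1]; A=A@Ry(q[2]); x=x+A@[e,0,L2]
    w=x.copy(); A=A@Rz(s4*q[3])@Ry(q[4])
    x=x+A@[0,0,T]; A=A@Rz(q[5])@Rz(S6)
    return x,A,w
S6=np.pi/2
E
python3 - <<'E'
from h import *
import kin
P=np.load('scene2.npy');Pt=np.load('top2.npy')
for n,P in(('scene',P),('top',Pt)):
    Q=P[200:345,150:520].reshape(-1,3); Q=Q[(abs(Q[:,2]-.042)<.006)]
    c=np.array([.43,-.18]);Q=Q[np.linalg.norm(Q[:,:2]-c,axis=1)<.075]
    Q=Q[np.hypot(Q[:,0]-.377,Q[:,1]+.231)>.032]
    r=cv2.minAreaRect(Q[:,:2].astype(np.float32)*1000);print(n,len(Q),np.round(r,1) if 0 else (np.round(r[0],1),np.round(r[1],1),round(r[2],1)))
f=lambda p:np.concatenate([kin.fk(q,p)[0]-np.array(x) for q,x in kin.D]+[.003*(p-np.array([0,.35,.4,0,.35,.25]))])
s=kin.least_squares(f,[0,.35,.4,0,.35,.25]);print(s.x.round(4),np.abs(f(s.x)).max())
for q,x in kin.D: print((kin.fk(q,s.x)[0]-x).round(4),R.from_matrix(kin.fk(q,s.x)[1]).as_euler('xyz').round(3))
E
```

```text
scene 527 (array([ 440. , -187.9]), array([42.9, 93.8]), 41.7)
top 595 (array([ 436.2, -184.8]), array([41.8, 90.7]), 42.2)
[0.001  0.2123 0.4283 0.0866 0.5023 0.4039] 0.053823843097373925
[-0.0538 -0.0175  0.0001] [-3.14  -0.     0.418]
[-0.0437 -0.0361 -0.0002] [-3.141e+00 -1.000e-03  1.423e+00]
[-0.0315 -0.047   0.    ] [-3.141e+00 -1.000e-03  2.294e+00]
[-0.03   -0.0479  0.0001] [3.141e+00 1.000e-03 2.289e+00]
```

```bash
cat >> kin.py <<'E'
lim=np.array([[-3.1,3.1],[-.76,2.03],[.27,2.55],[-1.08,4.22],[.17,2.65],[-2.57,2.57]])
def fk(q,p,s4=1):
    r0,z0,L1,e,L2,T,y1,y2=p
    Rz=lambda a:R.from_euler('z',a).as_matrix(); Ry=lambda a:R.from_euler('y',a).as_matrix()
    A=Rz(q[0]); x=A@[r0,y1,z0]; A=A@Ry(q[1]); x=x+A@[0,0,L1]; el=x.copy(); A=A@Ry(q[2]); x=x+A@[e,0,L2]
    w=x.copy(); A=A@Rz(s4*q[3])@Ry(q[4])
    x=x+A@[0,y2,T]; A=A@Rz(q[5])@Rz(S6)
    return x,A,w,el
def ik(x,A,p,s4,n=30,seed=0,q0=None):
    g=np.random.default_rng(seed); out=[]
    f=lambda q:np.concatenate([fk(q,p,s4)[0]-x,.3*(R.from_matrix(fk(q,p,s4)[1].T@A).as_rotvec())])
    for i in range(n):
        st=q0 if (q0 is not None and i==0) else g.uniform(lim[:,0],lim[:,1])
        s=least_squares(f,np.clip(st,lim[:,0]+1e-6,lim[:,1]-1e-6),bounds=(lim[:,0],lim[:,1]),max_nfev=60)
        if s.cost<1e-7 and not any(np.abs(s.x-o).max()<.05 for o in out): out.append(s.x)
    return out
def fit(D,s4=1):
    g=np.array([0,.35,.4,0,.45,.3,.05,0])
    f=lambda p:np.concatenate([np.concatenate([fk(q,p,s4)[0]-np.array(x) for q,x in D]),.003*(p-g)])
    s=least_squares(f,g); return s.x
E
python3 - <<'E'
from kin import *
p=fit(D); print(p.round(4),[np.abs(fk(q,p)[0]-x).max().round(4) for q,x in D])
for hyp in (0,1):
  pp=p.copy(); pp[6:]=(p[6]+p[7],0) if hyp==0 else (0,p[6]+p[7])
  for s4 in(1,-1):
    for yaw in(-20.7,69.3,159.3,249.3):
      a=np.radians(yaw); t=np.array([np.cos(a),np.sin(a),0])
      for up in(1,-1):
        x_=np.array([0,0,up]); A=np.stack([x_,np.cross(t,x_),t],1)
        pos=np.array([.520,.308,.15])+.019*t
        for q in ik(pos,A,pp,s4,n=12): print(hyp,s4,yaw,up,q.round(2),'wrist',fk(q,pp,s4)[2].round(2))
E
```

```text
[0.0012 0.2363 0.4246 0.084  0.5028 0.4269 0.0533 0.0033] [np.float64(0.0001), np.float64(0.0002), np.float64(0.0), np.float64(0.0001)]
0 1 69.3 1 [-0.34  0.44  2.14  1.59  1.56 -1.01] wrist [ 0.38 -0.07  0.15]
0 1 69.3 -1 [-0.34  0.44  2.14  1.59  1.56  2.13] wrist [ 0.38 -0.07  0.15]
0 -1 -20.7 1 [ 1.15  0.55  1.92  1.61  1.54 -2.24] wrist [0.14 0.45 0.15]
0 -1 -20.7 -1 [1.15 0.55 1.92 1.61 1.54 0.91] wrist [0.14 0.45 0.15]
1 1 69.3 1 [-0.17  0.47  2.23  1.75  1.49 -1.13] wrist [ 0.33 -0.06  0.13]
1 1 69.3 -1 [-0.17  0.47  2.23  1.75  1.49  2.01] wrist [ 0.33 -0.06  0.13]
1 -1 -20.7 1 [ 1.27  0.53  1.82  1.53  1.61 -2.36] wrist [0.15 0.49 0.19]
1 -1 -20.7 -1 [1.27 0.53 1.82 1.53 1.61 0.78] wrist [0.15 0.49 0.19]
```

Call:
move_arm:
  deltas: [-0.056,0.02,0,0,0,0,-1,-0.113,0.041,0,0,0,0,-1,-0.113,0.041,0,0,0,0,-1]

```text
time: 3.5
tool_pos: [0.4783, -0.2336, 0.2422]
ee_rot: [3.029, -0.043, 2.29]
wrist_force: [0.1, 0.2, 0.2]
width: 0.0691
finger_force: 0.0
```

Run:
```python
from h import *
o=robot.get_obs();print(o['time'],o['joint_positions'].round(5).tolist(),o['tool_pos'].tolist(),o['ee_rot'].tolist(),o['width'])
import kin
for s in(1,-1):
    p=kin.fit(kin.D+[(o['joint_positions'],o['tool_pos'])],s); x,A,_,_=kin.fk(o['joint_positions'],p,s)
    print(s,p.round(4),(x-o['tool_pos']).round(4),np.degrees(R.from_matrix(A.T@rot(o['ee_rot'])).magnitude()))
delta([.456,-.206,.15],Rdown(131.9)); delta([.456,-.206,.15],Rdown(-48.1))
```

```text
3.5 [-0.63984, 0.0439, 1.34931, 0.12122, 1.76516, -1.33386] [0.47826359558182674, -0.2335520125582571, 0.24224454331925677] [3.029168963433479, -0.04289646597759167, 2.2896731108505586] 0.06914196240470145
1 [ 6.000e-04  1.575e-01  4.343e-01  9.080e-02  5.016e-01  3.509e-01
  5.710e-02 -5.000e-04] [ 0. -0.  0.] 1.2939583880030446e-14
-1 [-0.0059 -0.5843  0.5741  0.1733  0.4833 -0.3352  0.1138 -0.057 ] [ 0.0053 -0.0053  0.0014] 13.890406868110643
rv [ 0.113 -0.042 -0.015] |deg| 6.9 shift_cm [ 3.14 -0.91  9.32]
rv [-0.066 -0.176  3.121] |deg| 179.2 shift_cm [ 3.14 -0.91  9.32]
```

The fourth joint's sign is settled and the model is exact, so the arm must approach the peg at yaw 69.3° with tool x up. I'll check the whole path against the model.

```bash
cat >> kin.py <<'E'
PAR=np.array([6.000e-04,1.575e-01,4.343e-01,9.080e-02,5.016e-01,3.509e-01,5.710e-02,-5.000e-04])
def slerp(A,B,n):
    rv=R.from_matrix(A.T@B).as_rotvec(); return [A@R.from_rotvec(rv*k/n).as_matrix() for k in range(n+1)]
E
python3 - <<'E'
from h import *
from kin import *
q0=robot.get_obs()['joint_positions']
def show(lbl,x,A,q0):
    s=ik(np.array(x),A,PAR,1,n=1,q0=q0)
    if not s: print(lbl,'FAIL'); return q0
    print(lbl,s[0].round(2),'wr',fk(s[0],PAR)[2].round(2),'jump',np.abs(s[0]-q0).max().round(2)); return s[0]
for a in(132,90,42,0,-48.1): q0=show('yaw%d'%a,[.456,-.206,.15],Rdown(a),q0)
q=show('low',[.456,-.206,.008],Rdown(-48.1),q0)
q=show('lift',[.456,-.206,.3],Rdown(-48.1),q)
for k in range(1,5):
    f=k/4; q=show('carry%d'%k,np.array([.456,-.206,.3])*(1-f)+f*np.array([.42,.16,.3]),Rdown(-48.1+f*117.4),q)
a=np.radians(69.3);t=np.array([np.cos(a),np.sin(a),0]);u=np.array([0,0,1.]);Ah=np.stack([u,np.cross(t,u),t],1)
for k,A in enumerate(slerp(Rdown(69.3),Ah,5)[1:]):
    f=(k+1)/5; q=show('tilt%d'%k,np.array([.42,.16,.3])+[0,0,-.04*f],A,q)
peg=np.array([.520,.308,0])+.019*t
for z in(.26,.2,.15,.12): q=show('peg%.2f'%z,peg+[0,0,z],Ah,q)
E
```

```text
yaw132 [-0.54 -0.01  1.58 -0.    1.57 -1.27] wr [ 0.46 -0.21  0.5 ] jump 0.23
yaw90 [-0.54 -0.01  1.58  0.    1.57 -0.54] wr [ 0.46 -0.21  0.5 ] jump 0.73
yaw42 [-0.54 -0.01  1.58 -0.    1.57  0.3 ] wr [ 0.46 -0.21  0.5 ] jump 0.84
yaw0 [-0.54 -0.01  1.58  0.    1.57  1.03] wr [ 0.46 -0.21  0.5 ] jump 0.73
yaw-48 [-0.54 -0.01  1.58  0.    1.57  1.87] wr [ 0.46 -0.21  0.5 ] jump 0.84
low [-0.54  0.1   1.76 -0.    1.28  1.87] wr [ 0.46 -0.21  0.36] jump 0.29
lift [-0.54 -0.02  1.3   0.    1.87  1.87] wr [ 0.46 -0.21  0.65] jump 0.59
carry1 [-0.37 -0.11  1.38  0.    1.87  1.52] wr [ 0.45 -0.11  0.65] jump 0.35
carry2 [-0.18 -0.16  1.43  0.    1.88  1.2 ] wr [ 0.44 -0.02  0.65] jump 0.32
carry3 [ 0.03 -0.17  1.44  0.    1.88  0.9 ] wr [0.43 0.07 0.65] jump 0.3
carry4 [ 0.24 -0.14  1.41  0.    1.87  0.6 ] wr [0.42 0.16 0.65] jump 0.3
tilt0 [ 0.01 -0.29  1.58  0.3   1.73  0.43] wr [0.38 0.06 0.63] jump 0.3
tilt1 [-0.26 -0.39  1.77  0.63  1.67  0.2 ] wr [ 0.35 -0.03  0.57] jump 0.33
tilt2 [-0.49 -0.41  1.95  0.94  1.69 -0.05] wr [ 0.32 -0.11  0.48] jump 0.31
tilt3 [-0.64 -0.33  2.1   1.2   1.76 -0.29] wr [ 0.3  -0.15  0.38] jump 0.26
tilt4 [-0.69 -0.13  2.22  1.41  1.85 -0.54] wr [ 0.3  -0.17  0.26] jump 0.26
peg0.26 [-0.15  0.02  2.07  1.68  1.39 -0.54] wr [ 0.4  -0.    0.26] jump 0.54
peg0.20 [-0.15  0.15  2.1   1.71  1.41 -0.69] wr [ 0.4 -0.   0.2] jump 0.15
peg0.15 [-0.15  0.27  2.11  1.73  1.42 -0.82] wr [ 0.4  -0.    0.15] jump 0.13
peg0.12 [-0.15  0.35  2.1   1.74  1.44 -0.89] wr [ 0.4  -0.    0.12] jump 0.08
```

Call:
move_arm:
  deltas: [0.113,-0.042,0.14,1,-0.3,1,-1,0.113,-0.042,0.28,2,-0.6,3,-1,0.113,-0.042,0.42,3.1,-0.9,5,-1,0.113,-0.042,0.56,3.1,-0.9,7,-1,0.113,-0.042,0.7,3.1,-0.9,9,-1,0.113,-0.042,0.84,3.1,-0.9,9,-1,0.113,-0.042,0.98,3.1,-0.9,9,-1,0.113,-0.042,1.1,3.1,-0.9,9,-1]

```text
time: 4.3
tool_pos: [0.4569, -0.2053, 0.1534]
ee_rot: [-3.084, -0.028, 1.187]
wrist_force: [0.6, 0.6, 0.3]
width: 0.0938
finger_force: 0.0
```

Run:
```python
from h import *
delta([.456,-.206,.12],Rdown(-48.1))
```

```text
rv [-0.065  0.041  2.026] |deg| 116.2 shift_cm [-0.2   0.13  3.34]
```

Call:
move_arm:
  deltas: [-0.005,0.003,0.145,0,0,0,-1,-0.01,0.006,0.29,0,0,0,-1,-0.014,0.009,0.435,0,0,0,-1,-0.019,0.012,0.58,-0.1,0.1,1,-1,-0.023,0.015,0.725,-0.1,0.1,1,-1,-0.028,0.018,0.87,-0.2,0.1,2,-1,-0.033,0.021,1.015,-0.2,0.1,3,-1,-0.037,0.024,1.16,-0.2,0.1,3.3,-1]

```text
time: 5.1
tool_pos: [0.4551, -0.2057, 0.1194]
ee_rot: [-3.109, 0.005, 0.026]
wrist_force: [0.6, 0.1, -0.1]
width: 0.0942
finger_force: 0.0
```

Run:
```python
from h import *
delta([.456,-.206,.12],Rdown(-48.1))
```

```text
rv [-0.029  0.019  0.865] |deg| 49.6 shift_cm [ 0.09  0.03 -0.06]
```

Call:
move_arm:
  deltas: [-0.005,0.003,0.144,0.1,0,0,-1,-0.01,0.006,0.288,0.1,0,0,-1,-0.015,0.01,0.433,0.1,0,0,-1,-0.02,0.013,0.577,0.1,0,0,-1,-0.025,0.016,0.72,0.1,0,0,-1,-0.029,0.019,0.865,0.1,0,0,-1,-0.029,0.019,0.865,0.1,0,0,-1]

```text
time: 5.8
tool_pos: [0.4569, -0.2059, 0.1208]
ee_rot: [-3.141, -0.002, -0.833]
wrist_force: [-0.1, 0.2, 0.1]
width: 0.0936
finger_force: 0.0
```

Run:
```python
from h import *
delta([.456,-.206,.007],Rdown(-48.1))
o=robot.get_obs(); s=robot.snapshot('wrist')
print({k:s[k] for k in('fov_y','cx','cy','T_tool_cam')})
save('w1.png',s['image'])
```

```text
rv [-0.001 -0.002  0.007] |deg| 0.4 shift_cm [-0.08  0.08 11.38]
{'fov_y': 65.70646984690485, 'cx': 319.4384035697497, 'cy': 193.99730175015188, 'T_tool_cam': array([[ 9.36568818e-04,  9.62083083e-01,  2.72754954e-01,
         8.07987975e-02],
       [ 9.99999558e-01, -9.24223321e-04, -1.73741235e-04,
         1.51096526e-04],
       [ 8.49329862e-05,  2.72754996e-01, -9.62083523e-01,
        -1.79075914e-01],
       [ 0.00000000e+00,  0.00000000e+00,  0.00000000e+00,
         1.00000000e+00]])}
```

View pics/w1.png

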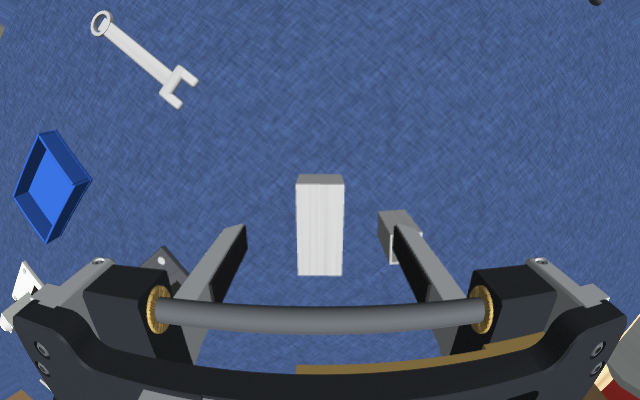

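The wrist view shows the sleeve centred between the fingers at (320,228) with its closed end at the top. The small sleeve at (400,235) is just outside the right finger, so I'll narrow the opening a little and descend.

Call:
move_arm:
  deltas: [0,0,0,0,0,0.5,-0.45,0,0,0,0,0,3,-0.45,0,0,0,0,0,6,-0.45,0,0,0,0,0,9,-0.45,0,0,0,0,0,10.6,-0.45,0,0,0,0,0,11.3,-0.45,0,0,0,0,0,11.3,0.5,0,0,0,0,0,11.3,1]

```text
time: 6.65
tool_pos: [0.4583, -0.2071, 0.0092]
ee_rot: [-3.139, -0.005, -0.833]
wrist_force: [0.7, 0.1, 0.0]
width: 0.0556
finger_force: 0.0
```

Call:
move_arm:
  deltas: [0,0,0,0,0,0,1,0,0,0,0,0,0,1,0,0,0,0,0,0,1,0,0,0,0,0,-1,1,0,0,0,0,0,-4,1,0,0,0,0,0,-8,1,0,0,0,0,0,-12,1,0,0,0,0,0,-16,1]

```text
time: 7.45
tool_pos: [0.4562, -0.206, 0.1692]
ee_rot: [-3.14, -0.001, -0.834]
wrist_force: [-0.0, 0.3, -4.3]
width: 0.0417
finger_force: 30.0
```

Run:
```python
from h import *
o=robot.get_obs();print(o['wrist_force'],o['width'],o['finger_force'],o['wrist_torque'])
delta([.456,-.206,.30],Rdown(-48.1))
delta([.42,.16,.3],Rdown(69.3))
```

```text
[-0.03588721  0.31798482 -4.26389807] 0.04174411643896907 29.995074570178986 [-0.00446995 -0.06324952 -0.06584367]
rv [-0.002 -0.001  0.006] |deg| 0.3 shift_cm [  0.    -0.   -13.08]
rv [ 0.000e+00 -2.000e-03 -2.043e+00] |deg| 117.1 shift_cm [-29.52 -21.94 -13.08]
```

Call:
move_arm:
  deltas: [0,0,-0.145,0,0,-3,1,0,0,-0.29,-1,-0.8,-6,1,0,0,-0.435,-3,-2.3,-9,1,0,0,-0.58,-6,-4.5,-12,1,0,0,-0.725,-9,-6.7,-13,1,0,0,-0.87,-12,-8.9,-13,1,0,0,-1.015,-15,-11.1,-13,1,0,0,-1.16,-18,-13.4,-13,1]

```text
time: 8.25
tool_pos: [0.4339, 0.0184, 0.2978]
ee_rot: [3.14, -0.002, 0.332]
wrist_force: [0.5, 0.3, -4.4]
width: 0.0417
finger_force: 30.0
```

Run:
```python
from h import *
delta([.42,.16,.3],Rdown(69.3))
```

```text
rv [ 0.002 -0.002 -0.878] |deg| 50.3 shift_cm [  3.3  -13.84  -0.23]
```

Call:
move_arm:
  deltas: [0,0,-0.145,0.5,-2,0,1,0,0,-0.29,1,-4.5,0,1,0,0,-0.435,1.6,-7,0,1,0,0,-0.58,2.2,-9.5,0,1,0,0,-0.725,2.8,-12,-0.2,1,0,0,-0.878,3.3,-13.8,-0.2,1,0.002,0,-0.878,3.3,-13.8,-0.2,1]

```text
time: 8.95
tool_pos: [0.4208, 0.1601, 0.2992]
ee_rot: [-3.141, -0.001, 1.209]
wrist_force: [-0.1, -1.5, -3.6]
width: 0.0417
finger_force: 30.0
```

Call:
move_arm:
  deltas: [0,0.14,0,0,0,0,1,0,0.28,0,0,0,0,1,0,0.42,0,0,0,0,1,0,0.56,0,0,0,0,1,0,0.7,0,0,0,0,1,0,0.84,0,0,0,0,1,0,0.98,0,0,0,0,1,0,1.12,0,0,0,0,1]

```text
time: 9.75
tool_pos: [0.4215, 0.1565, 0.2993]
ee_rot: [3.137, -1.123, 1.204]
wrist_force: [0.6, -0.5, -5.5]
width: 0.0418
finger_force: 30.0
```

```bash
cat >> h.py <<'E'
a_=np.radians(69.3);t=np.array([np.cos(a_),np.sin(a_),0]);u_=np.array([0,0,1.]);Ah=np.stack([u_,np.cross(t,u_),t],1)
E
python3 - <<'E'
from h import *
o=robot.get_obs();print(o['joint_positions'].round(3))
delta([.42,.16,.26],Ah)
E
```

```text
[-0.592 -0.374  1.983  1.107  1.752 -0.133]
rv [ 0.01   0.448 -0.   ] |deg| 25.7 shift_cm [-3.42 -0.27  1.95]
```

Call:
move_arm:
  deltas: [0.002,0.14,0,-0.5,0,0,1,0.005,0.28,0,-1.5,0,0.3,1,0.008,0.4,0,-2.5,-0.1,1,1,0.01,0.448,0,-3.4,-0.3,1.9,1,0.01,0.448,0,-3.4,-0.3,1.9,1]

```text
time: 10.25
tool_pos: [0.4189, 0.1616, 0.2571]
ee_rot: [-1.821, -1.558, -0.107]
wrist_force: [-0.1, 0.0, -3.8]
width: 0.0418
finger_force: 30.0
```

Run:
```python
from h import *
delta([.524,.319,.23],Ah)
```

```text
rv [-0.004  0.003 -0.012] |deg| 0.7 shift_cm [-2.6   4.36 18.43]
```

Call:
move_arm:
  deltas: [0,0,-0.002,0,0.6,2.4,1,0,0,-0.004,0,1.2,5,1,0,0,-0.006,0,1.9,8,1,0,0,-0.008,0,2.6,11,1,0,0,-0.01,-0.5,3.3,14,1,-0.002,0.001,-0.012,-1,4,17,1,-0.004,0.003,-0.012,-2,4.3,18.4,1,-0.004,0.003,-0.012,-2.6,4.4,18.4,1]

```text
time: 11.05
tool_pos: [0.5255, 0.3197, 0.2355]
ee_rot: [1.568, -1.557, 2.787]
wrist_force: [-1.1, -0.1, -3.9]
width: 0.0418
finger_force: 30.0
```

Run:
```python
from h import *
o=robot.get_obs();print(o['joint_positions'].round(3),o['tool_pos']); delta([.524,.319,.23],Ah)
ims=[]
for n in('scene','top','wrist'):
    s=robot.snapshot(n); ims.append(s['image'])
    if n=='wrist': np.save('w_d.npy',s['depth']);continue
    P=cloud(s); np.save(n+'3.npy',P)
save('p3.png',np.vstack([np.hstack([cv2.resize(ims[0][80:230,240:440],(400,300)),cv2.resize(ims[1][130:280,180:380],(400,300))]),np.hstack([cv2.resize(ims[2],(480,300)),np.zeros((300,320,3),np.uint8)])]))
```

```text
[-0.163  0.094  2.074  1.681  1.41  -0.62 ] [0.52551701 0.31966528 0.23551434]
rv [-0.003 -0.     0.014] |deg| 0.8 shift_cm [-0.55 -0.13 -0.12]
```

View pics/p3.png

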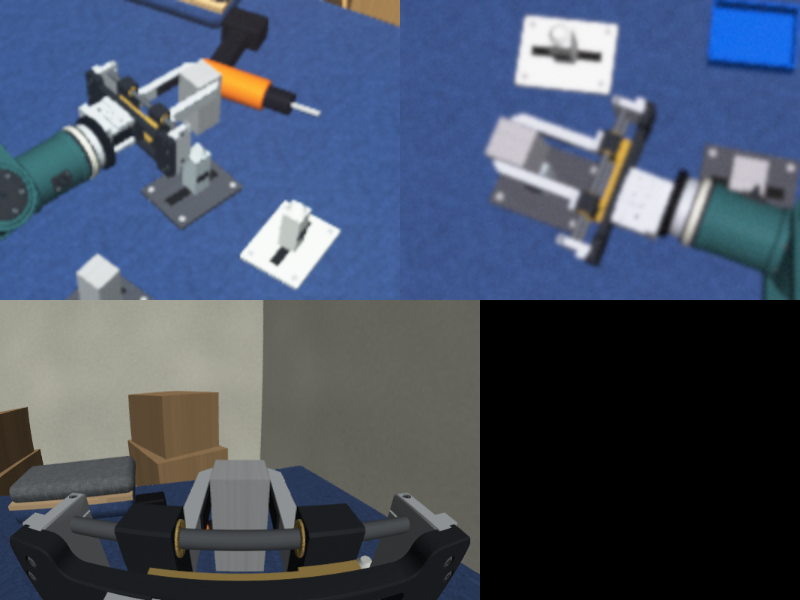

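The sleeve is held upside down just above the peg: scene crop (200,95), peg at (195,170); top crop sleeve at (515,142). I'll measure the sleeve against the peg in each camera, so calibration bias cancels.

Run:
```python
from h import *
y_=t; x_=np.array([t[1],-t[0],0])
for n,c,pc,pb in(('scene',(340,115),(336,158),(305,365,145,200)),('top',(238,200),(250,216),(220,290,192,252))):
    P=np.load(n+'3.npy'); v,u=np.mgrid[:400,:640]
    m=(abs(u-c[0])<25)&(abs(v-c[1])<30); Q=P[m]; Q=Q[Q[:,2]>.15]
    zt=np.median(Q[Q[:,2]>np.percentile(Q[:,2],95)-.006][:,2]); q=Q[abs(Q[:,2]-zt)<.004]
    nr=np.linalg.svd(q-q.mean(0))[2][2]; nr*=np.sign(nr[2])
    r=cv2.minAreaRect(q[:,:2].astype(np.float32)*1000)
    print(n,'top z',zt.round(4),len(q),np.round(r[0],1),np.round(r[1],1),round(r[2],1),'normal xy in stand axes',np.round([nr@x_,nr@y_],3))
    # side faces below: z bands
    for lo,hi in((.165,.185),(.185,.205),(.205,.225)):
        b=Q[(Q[:,2]>lo)&(Q[:,2]<hi)]
        if len(b)>20: print('  band',lo,len(b),'x range',np.percentile(b@x_,[3,97]).round(4),'y range',np.percentile(b@y_,[3,97]).round(4))
    print('  z min',np.percentile(Q[:,2],[1,3]))
    r=np.array(r[0])/1000; S=np.array([r[0],r[1],0]); print('  sleeve x,y in stand axes',(S@x_).round(4),(S@y_).round(4))
    # peg from initial clouds
    u0,u1,v0,v1=pb; G=np.load(n+'.npy')[v0:v1,u0:u1].reshape(-1,3)
    g=G[(G[:,2]>.08)&(G[:,2]<.1)]; print('  peg z>.08 x',np.percentile(g@x_,[1,99]).round(4),'y',np.percentile(g@y_,[1,99]).round(4))
    g=G[(G[:,2]>.02)&(G[:,2]<.075)]; print('  peg body x',np.percentile(g@x_,[1,99]).round(4),'y',np.percentile(g@y_,[1,99]).round(4))
    g=G[abs(G[:,2]-.0085)<.005]; r=cv2.minAreaRect(g[:,:2].astype(np.float32)); S=np.array([*r[0],0]); print('  plate',(S@x_).round(4),(S@y_).round(4),r[2])
T=robot.get_obs()['tool_pos']; print('tcp',T@x_,T@y_)
```

```text
scene top z 0.2667 77 [537.6 195.8] [21.2 59.5] 74.0 normal xy in stand axes [ 0.017 -0.054]
  band 0.165 81 x range [0.3798 0.4049] y range [0.4489 0.4921]
  band 0.185 76 x range [0.3631 0.4047] y range [0.4495 0.4903]
  band 0.205 51 x range [0.3601 0.4132] y range [0.4171 0.4901]
  z min [0.16005902 0.16702822]
  sleeve x,y in stand axes 0.4337 0.3732
  peg z>.08 x [0.3651 0.3949] y [0.4565 0.4882]
  peg body x [0.3636 0.3993] y [0.4553 0.4881]
  plate 0.3704 0.4753 28.906888961791992
top top z 0.2467 682 [510.9 282.4] [95.  66.4] 68.6 normal xy in stand axes [-0.001 -0.044]
  band 0.165 30 x range [0.3663 0.3971] y range [0.449  0.4503]
  band 0.185 36 x range [0.3633 0.3985] y range [0.4492 0.4504]
  band 0.205 36 x range [0.361  0.3965] y range [0.449  0.4506]
  z min [0.16693292 0.18072825]
  sleeve x,y in stand axes 0.378 0.4448
  peg z>.08 x [0.3601 0.3897] y [0.4586 0.4889]
  peg body x [0.3566 0.3894] y [0.4581 0.4868]
  plate 0.3799 0.4621 89.87244415283203
tcp 0.3792611822857781 0.48313471562108745
```

```bash
cat > meas.py <<'E'
from h import *
y_=t; x_=np.array([t[1],-t[0],0])
def meas(suf):
  for n in('scene','top'):
    P=np.load(n+suf+'.npy').reshape(-1,3); X,Y,Z=P@x_,P@y_,P[:,2]
    m=(X>.345)&(X<.42)&(Y>.435)&(Y<.51)&(Z>.235)&(Z<.275); q=P[m]
    zt=np.median(q[q[:,2]>.245][:,2]); q=q[abs(q[:,2]-zt)<.005]
    A=np.c_[q@x_,q@y_,np.ones(len(q))]; k=np.linalg.lstsq(A,q[:,2],rcond=None)[0]
    r=cv2.minAreaRect(np.c_[q@x_,q@y_].astype(np.float32)*1000)
    print(n,'zt',zt.round(4),len(q),'x',np.percentile(q@x_,[1,99]).round(4),'y',np.percentile(q@y_,[1,99]).round(4),'rect',np.round(r[0],1),np.round(r[1],1),round(r[2],1),'slope',k[:2].round(3))
    # side: +x face / -y face
    m=(X>.34)&(X<.42)&(Y>.44)&(Y<.5)&(Z>.155)&(Z<.24)
    if n=='scene':
        f=P[m&(X>.395)&(X<.411)]; f=f[(f@y_>.453)&(f@y_<.488)]; B=np.c_[f[:,2]-.2,f@y_-.47,np.ones(len(f))]; k=np.linalg.lstsq(B,f@x_,rcond=None)[0]; print('  +x face',len(f),'dx/dz,dx/dy,x@z.2',k.round(4),'zmin',f[:,2].min())
    f=P[m&(Y>.444)&(Y<.456)]; f=f[(f@x_>.365)&(f@x_<.395)]
    if len(f)>15: B=np.c_[f[:,2]-.2,f@x_-.38,np.ones(len(f))]; k=np.linalg.lstsq(B,f@y_,rcond=None)[0]; print('  -y face',len(f),'dy/dz,dy/dx,y@z.2',k.round(4),'zmin',f[:,2].min())
E
python3 -c "from meas import *;meas('3')"
```

```text
scene zt 0.2467 266 x [0.3502 0.4148] y [0.4379 0.4925] rect [382.4 464.3] [66.  57.3] 0.3 slope [-0.011  0.047]
  +x face 121 dx/dz,dx/dy,x@z.2 [ 0.0205 -0.0149  0.4033] zmin 0.15649148181035988
  -y face 82 dy/dz,dy/dx,y@z.2 [0.0064 0.0162 0.4503] zmin 0.15816339847477956
top zt 0.2476 586 x [0.346  0.4099] y [0.4362 0.4916] rect [377.8 463.8] [57.3 65.5] 90.0 slope [0.004 0.049]
  -y face 110 dy/dz,dy/dx,y@z.2 [0.0082 0.0044 0.4497] zmin 0.15905362067164863
```

Relative to the peg, the sleeve needs about -2.5 mm in stand x and +2 mm in y. Its mouth is about 79 mm below the tool axis. Lowering onto the cone now.

Call:
move_arm:
  deltas: [0,0,0.01,0,-0.25,0.2,1,0,0,0.01,-1.5,-0.25,0.2,1,0,0,0.01,-3.5,-0.25,0.2,1,0,0,0.01,-5,-0.25,0.2,1,0,0,0.01,-5.5,-0.25,0.2,1,0,0,0.01,-5.5,-0.25,0.2,1]

```text
time: 11.8
tool_pos: [0.5247, 0.3204, 0.1796]
ee_rot: [0.267, -1.569, -2.2]
wrist_force: [0.3, 0.1, -3.4]
width: 0.042
finger_force: 30.0
```

Run:
```python
from h import *
from meas import x_,y_
o=robot.get_obs();T=o['tool_pos'];print(T,T@x_,T@y_,o['wrist_force']); delta(T,Ah)
ims=[]
for n in('scene','top'):
    s=robot.snapshot(n); ims.append(s['image']); np.save(n+'4.npy',cloud(s))
save('p4.png',np.hstack([cv2.resize(ims[0][120:195,290:390],(400,300)),cv2.resize(ims[1][170:245,200:300],(400,300))]))
for n in('scene','top'):
    P=np.load(n+'4.npy').reshape(-1,3);X,Y,Z=P@x_,P@y_,P[:,2]
    m=(X>.34)&(X<.42)&(Y>.44)&(Y<.5)&(Z>.105)&(Z<.17)
    f=P[m&(X>.393)&(X<.41)&(Y>.453)&(Y<.488)]
    if len(f)>15: print(n,'+x face',np.median(f@x_).round(4))
    f=P[m&(Y>.444)&(Y<.458)&(X>.365)&(X<.395)]
    if len(f)>15: print(n,'-y face',np.median(f@y_).round(4))
```

```text
[0.52470304 0.32044583 0.17958841] 0.37756078581218144 0.48522846499340166 [ 0.26867209  0.14285033 -3.3925613 ]
rv [ 0.001 -0.001  0.   ] |deg| 0.1 shift_cm [0. 0. 0.]
scene +x face 0.4013
scene -y face 0.4512
top -y face 0.4512
```

View pics/p4.png

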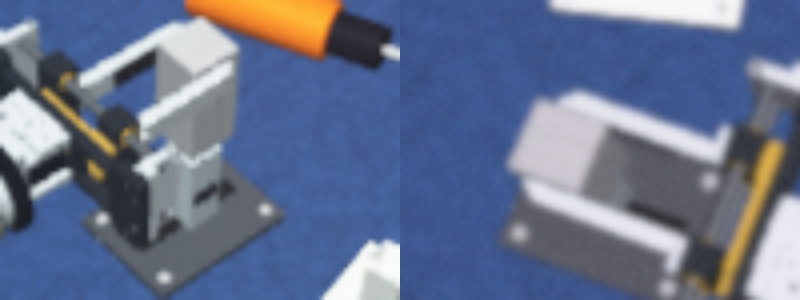

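The sleeve's mouth hangs just above the cone and is centred on it (scene crop, mouth at (198,145), peg at (197,165)). I'll lower it over the peg while watching the force.

Call:
move_arm:
  deltas: [0,0,0,-0.4,0,0,1,0,0,0,-0.8,0,0,1,0,0,0,-1.2,0,0,1,0,0,0,-1.6,0,0,1,0,0,0,-1.6,0,0,1]

```text
time: 12.4
tool_pos: [0.5243, 0.3211, 0.1628]
ee_rot: [0.212, -1.57, -2.143]
wrist_force: [-1.1, -0.9, -3.8]
width: 0.0417
finger_force: 30.0
```

Call:
move_arm:
  deltas: [0,0,0,-0.5,0,0,1,0,0,0,-1,0,0,1,0,0,0,-1.5,0,0,1,0,0,0,-2,0,0,1,0,0,0,-2,0,0,1]

```text
time: 12.9
tool_pos: [0.5243, 0.3211, 0.1425]
ee_rot: [-0.207, -1.57, -1.725]
wrist_force: [0.0, -0.2, -3.8]
width: 0.0418
finger_force: 30.0
```

Call:
move_arm:
  deltas: [0,0,0,-0.5,0,0,1,0,0,0,-1,0,0,1,0,0,0,-1.4,0,0,1,0,0,0,-1.6,0,0,1,0,0,0,-1.6,0,0,1]

```text
time: 13.4
tool_pos: [0.5245, 0.321, 0.1272]
ee_rot: [0.613, -1.569, -2.544]
wrist_force: [0.4, -0.4, -4.6]
width: 0.0415
finger_force: 30.0
```

Call:
move_arm:
  deltas: [0,0,0,0,0,0,-0.4,0,0,0,0,0,0,-0.6,0,0,0,0,0,0,-0.6,0,0,0,0,0,0,-0.6,0,0,0,1,0,0,-0.6,0,0,0,4,0,0,-0.6,0,0,0,8,0,0,-0.6,0,0,0,12,0,0,-0.6]

```text
time: 14.2
tool_pos: [0.5239, 0.321, 0.2494]
ee_rot: [0.225, -1.569, -2.157]
wrist_force: [0.7, 0.6, 0.2]
width: 0.0752
finger_force: 0.0
```

Run:
```python
from h import *
from meas import x_,y_
for n in('scene','top'):
    P=cloud(robot.snapshot(n)).reshape(-1,3);X,Y,Z=P@x_,P@y_,P[:,2]
    m=(X>.34)&(X<.42)&(Y>.43)&(Y<.51)&(Z>.115)&(Z<.155); q=P[m]
    if len(q)<10: print(n,len(q));continue
    A=np.c_[q@x_,q@y_,np.ones(len(q))]; k=np.linalg.lstsq(A,q[:,2],rcond=None)[0]
    print(n,len(q),'z',np.median(q[:,2]).round(4),'x',np.percentile(q@x_,[2,98]).round(4),'y',np.percentile(q@y_,[2,98]).round(4),'slope',k[:2].round(3))
o=robot.get_obs(); print(o['joint_positions'].round(3))
delta([.42,.16,.30],Ah)
```

```text
scene 177 z 0.1318 x [0.3618 0.4033] y [0.4508 0.4923] slope [-0.205  0.027]
top 354 z 0.1345 x [0.3558 0.3975] y [0.451  0.4925] slope [0.045 0.058]
[-0.159  0.055  2.067  1.684  1.404 -0.576]
rv [-0.    -0.007  0.014] |deg| 0.9 shift_cm [  4.63  -4.12 -18.74]
```

The sleeve is on the rollers with its top at about 0.134. Backing off the way I came, then turning the tool down to press.

Call:
move_arm:
  deltas: [0,0,0,1,-0.5,-2.5,-0.6,0,0,0,2,-1,-5,-0.6,0,0,0,3,-1.6,-7.5,0,0,0,0,4,-2.2,-10,0.5,0,0,0,4.6,-2.8,-12.5,1,0,0,0,4.6,-3.4,-15,1,0,0,0,4.6,-4,-17.5,1,0,0,0,4.6,-4.1,-18.7,1]

```text
time: 15.1
tool_pos: [0.419, 0.1595, 0.2933]
ee_rot: [0.873, -1.569, -2.805]
wrist_force: [1.3, -0.2, -0.0]
width: 0.0302
finger_force: 0.0
```

Call:
move_arm:
  deltas: [0,-0.14,0,0,0,0,1,0,-0.28,0,0,0,0,1,0,-0.42,0,0,0,0,1,0,-0.56,0,0,0,0,1,0,-0.7,0,0,0,0,1,0,-0.84,0,0,0,0,1,0,-0.98,0,0,0,0,1,0,-1.12,0,0,0,0,1]

```text
time: 15.9
tool_pos: [0.4195, 0.1601, 0.2945]
ee_rot: [3.137, -0.447, 1.211]
wrist_force: [-0.6, 0.2, -0.4]
width: 0.0004
finger_force: 0.0
```

Run:
```python
from h import *
print(robot.get_obs()['joint_positions'].round(3))
delta([.5218,.3069,.25],Rdown(69.3))
```

```text
[-0.104 -0.336  1.641  0.434  1.698  0.343]
rv [ 0.004 -0.447  0.   ] |deg| 25.6 shift_cm [13.71  4.34 11.53]
```

Call:
move_arm:
  deltas: [0.001,-0.14,0,1,0.3,0,1,0.002,-0.28,0,3,1,1,1,0.003,-0.4,0,5.5,1.8,3,1,0.004,-0.447,0,8,2.5,5.5,1,0.004,-0.447,0,10.5,3.3,8,1,0.004,-0.447,0,12.5,4,10,1,0.004,-0.447,0,13.7,4.3,11.5,1,0.004,-0.447,0,13.7,4.3,11.5,1]

```text
time: 16.7
tool_pos: [0.5207, 0.3088, 0.2462]
ee_rot: [-3.135, -0.001, 1.213]
wrist_force: [-0.3, -0.1, 0.0]
width: 0.0007
finger_force: 0.0
```

Run:
```python
from h import *
print(robot.get_obs()['joint_positions'].round(3))
delta([.5218,.3069,.135],Rdown(69.3))
```

```text
[0.438 0.211 1.151 0.006 1.784 0.798]
rv [-0.007 -0.001  0.003] |deg| 0.5 shift_cm [-0.15  0.25 11.12]
```

Call:
move_arm:
  deltas: [-0.007,0,0,-0.15,0.25,3,1,-0.007,0,0,-0.15,0.25,6,1,-0.007,0,0,-0.15,0.25,9,1,-0.007,0,0,-0.15,0.25,10.3,1,-0.007,0,0,-0.15,0.25,10.8,1,-0.007,0,0,-0.15,0.25,11.1,1,-0.007,0,0,-0.15,0.25,11.3,1,-0.007,0,0,-0.15,0.25,11.5,1]

```text
time: 17.5
tool_pos: [0.524, 0.3062, 0.1365]
ee_rot: [3.135, -0.007, 1.211]
wrist_force: [-0.3, 0.2, 0.1]
width: 0.0003
finger_force: 0.0
```

Call:
move_arm:
  deltas: [0,0,0,0,0,0.2,1,0,0,0,0,0,0.4,1,0,0,0,0,0,0.6,1,0,0,0,0,0,0.8,1]

```text
time: 17.9
tool_pos: [0.5264, 0.3066, 0.1322]
ee_rot: [3.128, -0.012, 1.211]
wrist_force: [0.8, -1.4, 10.0]
width: 0.0003
finger_force: 4.7
```

Run:
```python
from h import *
o=robot.get_obs();print(o['joint_positions'].round(3),o['wrist_force'])
delta([.5218,.3069,.138],Rdown(69.3))
```

```text
[ 4.350e-01  2.290e-01  1.354e+00 -1.000e-03  1.541e+00  7.950e-01] [ 0.8495883  -1.39007035  9.98305337]
rv [ 0.013 -0.012  0.001] |deg| 1.0 shift_cm [-0.13 -0.44 -0.59]
```

Call:
move_arm:
  deltas: [0,0,0,0,0,-1.2,1,0.013,-0.012,0,-0.13,-0.44,-1.2,1,0.013,-0.012,0,-0.13,-0.44,-1.2,1]

```text
time: 18.2
tool_pos: [0.5184, 0.3065, 0.1389]
ee_rot: [-3.133, 0.007, 1.211]
wrist_force: [-0.3, 0.4, -0.8]
width: 0.0007
finger_force: 0.0
```

Run:
```python
from h import *
o=robot.get_obs();print(o['wrist_force'])
delta([.5218,.3069,.134],Rdown(69.3))
```

```text
[-0.31458518  0.4269527  -0.80560045]
rv [-0.009  0.007  0.002] |deg| 0.6 shift_cm [0.16 0.31 0.49]
```

Call:
move_arm:
  deltas: [-0.006,0.005,0,0.12,0.22,0.2,1,-0.006,0.005,0,0.12,0.22,0.5,1,-0.006,0.005,0,0.12,0.22,0.8,1,-0.006,0.005,0,0.12,0.22,1.1,1,-0.006,0.005,0,0.12,0.22,1.4,1]

```text
time: 18.7
tool_pos: [0.5226, 0.3067, 0.1274]
ee_rot: [3.139, -0.001, 1.21]
wrist_force: [0.3, -0.1, 9.4]
width: 0.0005
finger_force: 4.7
```

Call:
move_arm:
  deltas: [0,0,0,0,0,0.2,1,0,0,0,0,0,0.4,1,0,0,0,0,0,0.6,1]

```text
time: 19.0
tool_pos: [0.5227, 0.3067, 0.1216]
ee_rot: [3.139, -0.002, 1.21]
wrist_force: [0.1, -0.5, 9.5]
width: 0.0003
finger_force: 4.3
```

Call:
move_arm:
  deltas: [0,0,0,0,0,0.3,1,0,0,0,0,0,0.6,1,0,0,0,0,0,0.9,1,0,0,0,0,0,1.2,1,0,0,0,0,0,1.5,1,0,0,0,0,0,1.7,1]

```text
time: 19.6
tool_pos: [0.5224, 0.3072, 0.1053]
ee_rot: [3.14, -0.002, 1.211]
wrist_force: [-1.9, -0.8, 12.3]
width: 0.0008
finger_force: 6.0
```

Call:
move_arm:
  deltas: [0,0,0,0,0,0.2,1,0,0,0,0,0,0.4,1]

```text
time: 19.8
tool_pos: [0.5222, 0.3075, 0.1018]
ee_rot: [3.14, -0.003, 1.211]
wrist_force: [-2.2, 0.3, 15.6]
width: 0.0005
finger_force: 7.8
```

Call:
move_arm:
  deltas: [0,0,0,0,0,0.1,1,0,0,0,0,0,0.2,1,0,0,0,0,0,0.25,1]

```text
time: 20.1
tool_pos: [0.5222, 0.3075, 0.1016]
ee_rot: [3.14, -0.003, 1.211]
wrist_force: [-5.3, -2.9, 21.1]
width: 0.0006
finger_force: 10.5
```

Call:
move_arm:
  deltas: [0,0,0,0,0,0.1,1,0,0,0,0,0,0.2,1]

```text
time: 20.3
tool_pos: [0.5223, 0.3076, 0.1015]
ee_rot: [3.139, -0.004, 1.211]
wrist_force: [-9.0, -3.2, 28.6]
width: 0.0007
finger_force: 14.1
```

It stopped firmly at 0.1015, so it looks home. I'll lift off and compare it with the filled stand.

Call:
move_arm:
  deltas: [0,0,0,0,0,-2,1,0,0,0,0,0,-6,1,0,0,0,0,0,-11,1,0,0,0,-4,0,-16,1,0,0,0,-8,0,-18,1,0,0,0,-13,0,-18,1,0,0,0,-18,0,-18,1]

```text
time: 21.0
tool_pos: [0.46, 0.1433, 0.2747]
ee_rot: [3.141, 0.001, 1.212]
wrist_force: [-0.0, -1.6, 0.0]
width: 0.0006
finger_force: 0.0
```

Run:
```python
from h import *
print(robot.get_obs()['time'])
ims=[]
for n in('scene','top'):
    s=robot.snapshot(n); ims.append(s['image']); P=cloud(s).reshape(-1,3)
    for nm,c in(('peg',(.521,.307)),('full',(.512,.042))):
        q=P[(np.hypot(P[:,0]-c[0],P[:,1]-c[1])<.035)&(P[:,2]>.092)&(P[:,2]<.125)]
        if len(q)<10: print(n,nm,len(q)); continue
        k=np.linalg.lstsq(np.c_[q[:,:2],np.ones(len(q))],q[:,2],rcond=None)[0]
        print(n,nm,len(q),'z',np.median(q[:,2]).round(4),'slope',k[:2].round(3))
save('p5.png',np.hstack([cv2.resize(ims[0][120:270,220:420],(400,300)),cv2.resize(ims[1][140:290,200:400],(400,300))]))
```

```text
21.0
scene peg 177 z 0.0994 slope [-0.075  0.057]
scene full 224 z 0.0981 slope [-0.017 -0.001]
top peg 313 z 0.1015 slope [-0.032  0.038]
top full 152 z 0.1006 slope [ 0.02  -0.034]
```

View pics/p5.png

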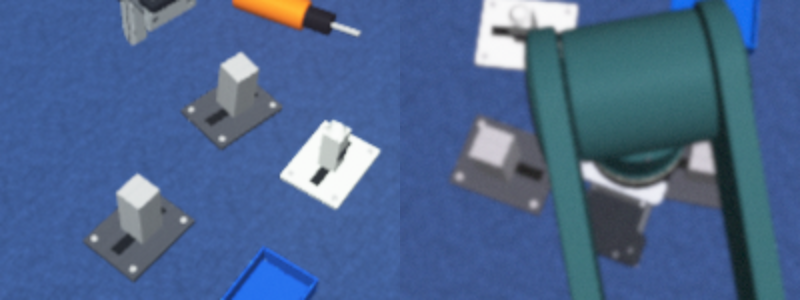

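The sleeve stands alone on the stand at scene crop (238,85), but it is about 1 mm high and tilted about 3°, raised on the -x side. I'll press once more, off-centre on that side.

Run:
```python
from h import *
delta([.512,.315,.14],Rdown(69.3))
```

```text
rv [-0.001  0.003 -0.005] |deg| 0.3 shift_cm [18.25 -1.27 13.35]
```

Call:
move_arm:
  deltas: [0,0,0,4,-0.3,0,1,0,0,0,8.5,-0.6,0,1,0,0,0,13,-0.9,2,1,0,0,0,17,-1.2,5,1,0,0,0,18.2,-1.3,9,1,0,0,0,18.2,-1.3,12.5,1,0,0,0,18.2,-1.3,13.3,1,0,0,0,18.2,-1.3,13.3,1]

```text
time: 21.9
tool_pos: [0.5107, 0.3192, 0.1378]
ee_rot: [-3.136, 0.005, 1.211]
wrist_force: [-0.1, 0.7, -0.1]
width: 0.0003
finger_force: 0.0
```

Run:
```python
from h import *
delta([.512,.315,.107],Rdown(69.3))
```

```text
rv [-0.006  0.005  0.002] |deg| 0.4 shift_cm [-0.34  0.29  3.08]
```

Call:
move_arm:
  deltas: [-0.004,0.003,0,-0.3,0.2,1,1,-0.004,0.003,0,-0.3,0.2,2,1,-0.004,0.003,0,-0.3,0.2,2.8,1,-0.004,0.003,0,-0.3,0.2,3.3,1,-0.004,0.003,0,-0.3,0.2,3.6,1,-0.004,0.003,0,-0.3,0.2,3.8,1,-0.004,0.003,0,-0.3,0.2,4,1]

```text
time: 22.6
tool_pos: [0.5127, 0.3158, 0.1026]
ee_rot: [3.139, -0.002, 1.211]
wrist_force: [-4.9, -2.2, 13.4]
width: 0.0004
finger_force: 6.3
```

Call:
move_arm:
  deltas: [0,0,0,0,0,0.1,1,0,0,0,0,0,0.2,1,0,0,0,0,0,0.3,1]

```text
time: 22.9
tool_pos: [0.5128, 0.316, 0.1026]
ee_rot: [3.138, -0.003, 1.211]
wrist_force: [-7.5, -3.8, 19.4]
width: 0.0005
finger_force: 9.2
```

Call:
move_arm:
  deltas: [0,0,0,0,0,0.15,1,0,0,0,0,0,0.3,1,0,0,0,0,0,0.45,1]

```text
time: 23.2
tool_pos: [0.513, 0.3164, 0.1023]
ee_rot: [3.136, -0.006, 1.211]
wrist_force: [-12.9, -5.6, 33.8]
width: 0.0002
finger_force: 16.0
```

Call:
move_arm:
  deltas: [0,0,0,0,0,-2,1,0,0,0,0,0,-6,1,0,0,0,0,0,-11,1,0,0,0,-4,0,-16,1,0,0,0,-8,0,-18,1,0,0,0,-13,0,-18,1,0,0,0,-18,0,-18,1]

```text
time: 23.9
tool_pos: [0.4513, 0.1524, 0.2748]
ee_rot: [3.135, -0.004, 1.212]
wrist_force: [0.8, -1.0, 0.2]
width: 0.0003
finger_force: 0.0
```

```bash
cat > chk.py <<'E'
from h import *
from meas import x_,y_
for n in('scene','top','scene','top'):
    s=robot.snapshot(n); P=cloud(s); im=s['image']
    if n=='scene': save('p6_scene.png',im)
    P=P.reshape(-1,3)
    for nm,c in(('peg',(.521,.307)),('full',(.512,.042))):
        ce=np.array([*c,0]); ang=0 if nm=='peg' else np.radians(78.9-69.3)
        X,Y=(P-ce)@x_,(P-ce)@y_
        q=P[(abs(X)<.019)&(abs(Y)<.019)&(P[:,2]>.09)&(P[:,2]<.125)]
        if len(q)<10: print(n,nm,len(q)); continue
        A=np.c_[(q-ce)@x_,(q-ce)@y_,np.ones(len(q))]
        w=np.ones(len(q),bool)
        for _ in range(5):
            k=np.linalg.lstsq(A[w],q[w,2],rcond=None)[0]; e=abs(q[:,2]-A@k); w=e<max(.0008,2*np.median(e[w]))
        X,Y=A[:,0],A[:,1]
        print(n,nm,w.sum(),'z',np.median(q[w,2]).round(4),'slope x,y',k[:2].round(3),'c',((X[w].min()+X[w].max())/2).round(4))
E
python3 chk.py
```

```text
scene peg 68 z 0.099 slope x,y [-0.072  0.067] c 0.0013
scene full 61 z 0.0985 slope x,y [-0.031  0.009] c -0.0007
top peg 115 z 0.1014 slope x,y [-0.064 -0.014] c -0.0001
top full 7
scene peg 72 z 0.0993 slope x,y [-0.01   0.038] c -0.0001
scene full 112 z 0.0985 slope x,y [-0.032  0.011] c 0.0001
top peg 111 z 0.1015 slope x,y [-0.082  0.006] c 0.0001
top full 2
```

```bash
cat > chk2.py <<'E'
from h import *
def run(N=5):
  for n in('scene','top'):
    S=[robot.snapshot(n) for _ in range(N)]
    s=dict(S[0]); s['depth']=np.median([k['depth'] for k in S],0); P=cloud(s).reshape(-1,3)
    if n=='scene': save('p7.png',cv2.resize(s['image'][130:190,300:380],(800,600),interpolation=cv2.INTER_CUBIC)); 
    for nm,c,yaw in(('peg',(.521,.307),69.3),('full',(.512,.042),78.9)):
        a=np.radians(yaw);Y_=np.array([np.cos(a),np.sin(a),0]);X_=np.array([Y_[1],-Y_[0],0]);ce=np.array([*c,0])
        X,Y,Z=(P-ce)@X_,(P-ce)@Y_,P[:,2]
        def fit(m,A,b,l):
            if m.sum()<15: return
            A=A[m];b=b[m];w=np.ones(len(b),bool)
            for _ in range(6):
                k=np.linalg.lstsq(A[w],b[w],rcond=None)[0];e=abs(b-A@k);w=e<max(.0007,2.5*np.median(e[w]))
            print(n,nm,l,w.sum(),k.round(4))
        o=np.ones(len(P))
        fit((abs(X)<.018)&(abs(Y)<.018)&(Z>.09)&(Z<.115),np.c_[X,Y,o],Z,'top z: dzdx,dzdy,z')
        fit((abs(X-.021)<.009)&(abs(Y)<.016)&(Z>.018)&(Z<.092),np.c_[Z-.05,Y,o],X,'+x face dxdz,dxdy,x')
        fit((abs(Y+.021)<.009)&(abs(X)<.016)&(Z>.018)&(Z<.092),np.c_[Z-.05,X,o],Y,'-y face dydz,dydx,y')
run()
E
python3 chk2.py
```

```text
scene peg top z: dzdx,dzdy,z 82 [-0.1008 -0.0162  0.0998]
scene peg +x face dxdz,dxdy,x 79 [0.0683 0.0037 0.0216]
scene peg -y face dydz,dydx,y 107 [ 0.0072  0.0132 -0.0182]
scene full top z: dzdx,dzdy,z 117 [ 0.0132 -0.0001  0.0983]
scene full +x face dxdz,dxdy,x 114 [-0.0069 -0.0053  0.0229]
scene full -y face dydz,dydx,y 101 [ 0.0011 -0.0012 -0.0211]
top peg top z: dzdx,dzdy,z 165 [-0.0924 -0.0016  0.1016]
top peg -y face dydz,dydx,y 41 [ 0.0133  0.0072 -0.0179]
```

View pics/p7.png

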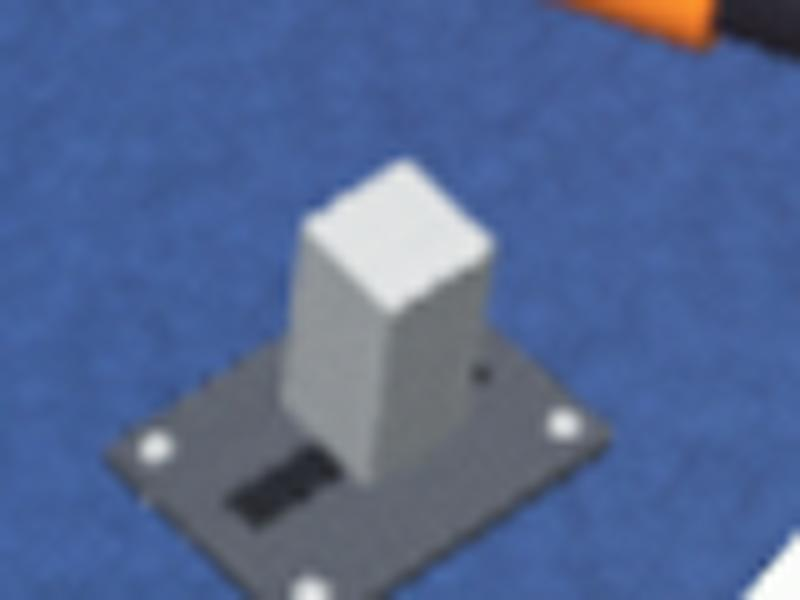

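The sleeve clearly leans about 5° toward +x (top edge at (495,245), foot at (470,420)), so the -x rim is lifted. I'll grip it from above across its x faces, which squares it to the tool, and press it down.

Run:
```python
from h import *
delta([.5199,.3086,.16],Rdown(69.3))
```

```text
rv [ 0.001 -0.001  0.002] |deg| 0.2 shift_cm [16.88  0.97 11.23]
```

Call:
move_arm:
  deltas: [0,0,0,2,0.2,0,-1,0,0,0,5,0.4,0,-1,0,0,0,8,0.6,0,-1,0,0,0,11,0.8,1,-1,0,0,0,14,0.9,4,-1,0,0,0,16.9,1,7,-1,0,0,0,16.9,1,10,-1,0,0,0,16.9,1,10,-1]

```text
time: 25.4
tool_pos: [0.5174, 0.3076, 0.1661]
ee_rot: [-3.135, 0.008, 1.212]
wrist_force: [-0.4, -0.6, -1.4]
width: 0.0611
finger_force: 0.0
```

Run:
```python
from h import *
print(robot.get_obs()['width']);delta([.5199,.3086,.065],Rdown(69.3))
```

```text
0.061084925169864225
rv [-0.006  0.008  0.003] |deg| 0.6 shift_cm [ 0.25  0.26 10.11]
```

Call:
move_arm:
  deltas: [0,0,0,0,0,0,-1,0,0,0,0,0,0,-1,0,0,0,0.1,0.1,1,-1,-0.003,0.004,0,0.1,0.1,3,-1,-0.003,0.004,0,0.2,0.2,6,-1,-0.003,0.004,0,0.2,0.2,8.5,-1,-0.003,0.004,0,0.2,0.2,10,-1,-0.003,0.004,0,0.2,0.2,10,-1]

```text
time: 26.2
tool_pos: [0.5218, 0.3084, 0.0705]
ee_rot: [3.14, -0.002, 1.21]
wrist_force: [-0.6, -0.4, -0.6]
width: 0.094
finger_force: 0.0
```

Run:
```python
from h import *
print(robot.get_obs()['width']);delta([.5199,.3086,.065],Rdown(69.3))
```

```text
0.09398001248245116
rv [ 0.002 -0.002  0.001] |deg| 0.2 shift_cm [-0.05 -0.19  0.55]
```

Now I'll close at the corrected position.

Call:
move_arm:
  deltas: [0,0,0,0,-0.15,0.3,0,0,0,0,0,-0.15,0.3,0.3,0,0,0,0,-0.15,0.3,1,0,0,0,0,-0.15,0.3,1,0,0,0,0,-0.15,0.3,1,0,0,0,0,-0.15,0.3,1,0,0,0,0,-0.15,0.3,1]

```text
time: 26.9
tool_pos: [0.5218, 0.3098, 0.0697]
ee_rot: [3.137, -0.005, 1.211]
wrist_force: [-0.1, 0.3, -0.2]
width: 0.0431
finger_force: 29.3
```

Run:
```python
from h import *
o=robot.get_obs();print(o['width'],o['finger_force'],o['wrist_force'],o['wrist_torque']);delta([.5199,.3086,.065],Rdown(69.3))
```

```text
0.04314029411201373 29.332065281487303 [-0.1384597   0.33323109 -0.15721736] [ 0.05769652 -0.02139785 -0.0403893 ]
rv [ 0.005 -0.005  0.001] |deg| 0.4 shift_cm [-0.18 -0.14  0.47]
```

Call:
move_arm:
  deltas: [0,0,0,0,0,0.1,1,0,0,0,0,0,0.2,1,0,0,0,0,0,0.3,1,0,0,0,0,0,0.4,1]

```text
time: 27.3
tool_pos: [0.5219, 0.31, 0.0695]
ee_rot: [3.136, -0.006, 1.211]
wrist_force: [-5.8, -3.3, 17.5]
width: 0.0432
finger_force: 29.8
```

Call:
move_arm:
  deltas: [-0.02,0,0,0,0,-0.1,1,-0.04,0,0,0,0,-0.1,1,-0.06,0,0,0,0,-0.1,1,-0.08,0,0,0,0,-0.1,1]

```text
time: 27.7
tool_pos: [0.52, 0.3105, 0.0685]
ee_rot: [3.059, -0.005, 1.211]
wrist_force: [-6.8, -1.1, 10.1]
width: 0.0439
finger_force: 30.1
```

Run:
```python
from h import *
from meas import x_,y_
o=robot.get_obs();print(o['width'],o['finger_force'],o['wrist_force'],'torque stand xy',o['wrist_torque']@x_,o['wrist_torque']@y_);delta([.5199,.3086,.065],Rdown(69.3))
exec(open('chk2.py').read())
```

```text
0.04389355783750076 30.146979191486025 [-6.77689073 -1.06121472 10.12462254] torque stand xy -0.6120213180132175 1.657886275819416
rv [ 0.082 -0.005  0.001] |deg| 4.7 shift_cm [-0.18  0.03  0.36]
scene peg top z: dzdx,dzdy,z 51 [-0.0059 -0.0272  0.098 ]
scene peg +x face dxdz,dxdy,x 59 [-0.0001 -0.0175  0.0208]
scene peg -y face dydz,dydx,y 106 [ 0.009   0.013  -0.0182]
scene full top z: dzdx,dzdy,z 131 [-0.0182  0.0055  0.0985]
scene full +x face dxdz,dxdy,x 111 [-0.0007 -0.0081  0.023 ]
scene full -y face dydz,dydx,y 98 [ 0.0009 -0.0009 -0.021 ]
top full top z: dzdx,dzdy,z 171 [ 0.0009 -0.0153  0.1005]
```

It is now upright, with its top level with the filled stand. I'll press a little, then release.

Call:
move_arm:
  deltas: [0,0,0,0,0,0.15,1,0,0,0,0,0,0.3,1,0,0,0,0,0,0.3,1,0,0,0,0,0,0.1,0.2,0,0,0,0,0,0,-1,0,0,0,0,0,0,-1,0,0,0,0,0,0,-1,0,0,0,0,0,0,-1]

```text
time: 29.0
tool_pos: [0.5215, 0.3097, 0.0659]
ee_rot: [3.057, -0.004, 1.211]
wrist_force: [0.6, -0.1, -0.0]
width: 0.0723
finger_force: 0.0
```

Run:
```python
from h import *
exec(open('chk2.py').read())
delta([.5199,.3086,.068],Rdown(69.3))
```

```text
scene peg top z: dzdx,dzdy,z 67 [ 0.0215 -0.0427  0.0975]
scene peg +x face dxdz,dxdy,x 70 [-0.0011 -0.0184  0.0211]
scene peg -y face dydz,dydx,y 98 [ 0.0002  0.0073 -0.0182]
scene full top z: dzdx,dzdy,z 136 [ 0.0076 -0.0089  0.0983]
scene full +x face dxdz,dxdy,x 109 [ 0.0024 -0.0102  0.0229]
scene full -y face dydz,dydx,y 103 [ 0.0018  0.0086 -0.021 ]
top full top z: dzdx,dzdy,z 162 [ 0.0048 -0.0041  0.1005]
rv [ 0.085 -0.005  0.001] |deg| 4.9 shift_cm [-0.18 -0.11 -0.15]
```

Call:
move_arm:
  deltas: [0.04,0,0,0,0,-1,-1,0.085,0,0,-0.1,-0.1,-2,-1,0.085,0,0,-0.1,-0.1,-3,-1,0.085,0,0,-0.1,-0.3,-6,-1,0.085,0,0,-0.1,-0.6,-10,-1,0.085,0,0,-0.1,-0.9,-14,-1,0.085,0,0,-4,-1.2,-17,-1,0.085,0,0,-9,-1.2,-17,-1]

```text
time: 30.3
tool_pos: [0.4665, 0.2355, 0.2404]
ee_rot: [3.133, -0.012, 1.214]
wrist_force: [1.2, -0.3, 0.5]
width: 0.0942
finger_force: 0.0
```

Call:
move_arm:
  deltas: [0,0,0,-4,0,0,-1,0,0,0,-8,0,0,-1,0,0,0,-8,0,0,-1]

```text
time: 30.6
tool_pos: [0.4355, 0.1562, 0.2351]
ee_rot: [3.139, -0.005, 1.206]
wrist_force: [1.0, 0.4, -0.7]
width: 0.0938
finger_force: 0.0
```

Run:
```python
from h import *
exec(open('chk2.py').read().replace('p7','p8'))
o=robot.get_obs();print(o['time'],o['tool_pos'],o['wrist_force'])
```

```text
scene peg top z: dzdx,dzdy,z 88 [ 0.0066 -0.0148  0.0982]
scene peg +x face dxdz,dxdy,x 91 [-0.0062 -0.0022  0.0212]
scene peg -y face dydz,dydx,y 102 [ 0.0029  0.0079 -0.0183]
scene full top z: dzdx,dzdy,z 115 [-0.0163 -0.0313  0.0985]
scene full +x face dxdz,dxdy,x 102 [0.0001 0.0042 0.023 ]
scene full -y face dydz,dydx,y 100 [ 0.0041  0.0054 -0.021 ]
top peg top z: dzdx,dzdy,z 137 [ 0.0057 -0.0175  0.1005]
top full top z: dzdx,dzdy,z 75 [-0.0179  0.0081  0.1007]
31.1 [0.43696421 0.15985246 0.23383474] [-0.82577517 -0.0646735   0.65369503]
```

View pics/p8.png

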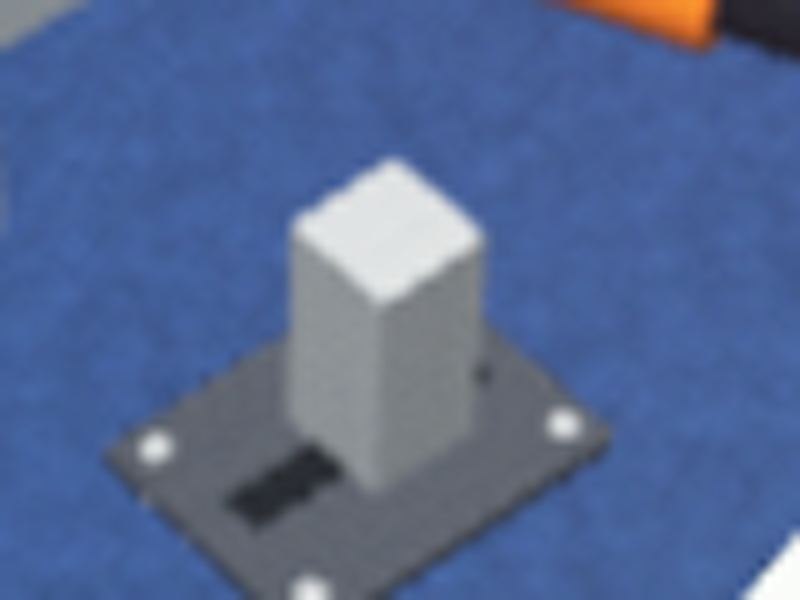

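The sleeve now stands square and flat on the plate (crop (385,330)). Its top height matches the filled stand and the gripper is clear, so I'm handing in.

```bash
python3 -c "
from bench import robot
print(robot.close_job())"
```

```text
the job is handed in; nothing more can be done
None
```

The sleeve is upside down on the empty drying peg, pressed past the rollers with its rim flat on the plate and its top level with the filled stand's sleeve to within the cameras' accuracy; I handed the job in at about 31 s with the gripper clear, and never touched the wrench, screw tray or drill.

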